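# Reset the tripped dip lift and load it

## Robot

A 6-joint arm with a two-finger parallel gripper is mounted at the origin on the work surface. World frame = base frame: x ahead of the robot, y to its left, z up, the work surface at z = 0. Lengths are in m, angles in rad, forces in N, time in s.
With the tool pointing down it reaches from about 0.35 to 0.775 m from the base axis. Payload 5.5 kg.
Tool frame: the origin (TCP) lies on the mounting face of the last link; the fingertips stand 173 mm ahead of it and the grasp point (between the pads) lies 155 mm ahead of it; z points along the fingers, y is the direction in which the jaws open and shut (so a half turn about z gives the same grasp; the last joint's range is limited). The gripper opens to 85 mm and grips with 20 to 120 N. Pads are 22 mm wide; open, the fingers measure 114 mm over their backs; the gripper's body (76 mm by 85 mm) begins 54 mm behind the grasp point. The pads swing forward as they close: fully open they stand 13 mm farther back than shut.
Start: joints at [0.986, 0.313, 0.046, 1.304, 0, 1.431], TCP at [0.247, 0.519, 0.405] pointing down, gripper open.
Joint ranges: [-2.76, 2.76], [-0.86, 1.69], [-1.03, 1.26], [-2.2, 2.34], [-1.47, 1.5], [-3.14, 3.14]. Speed limits (rad/s): [2.57, 2.57, 3.14, 3.14, 3.14, 3.14].

## Interface

Orientations are given as a unit quaternion [w, x, y, z].
In Python, from workcell import * gives the robot as it stands. The module is installed in compiled form; this text tells all that it offers.
- The arm moves only by the shell command python3 -m crank 'ROWS' [FORCE]. ROWS is JSON, a list of rows, each a list of 7 numbers: the shift along the tool's x, y, z in mm, then the turn, a rotation vector about the tool's x, y, z in degrees, then the opening, from 0 (shut) to 1 (fully open). A call has exactly 8 rows; each row shifts and turns the commanded pose from where the row before left it, along the tool's axes as they then stand; what a row does not reach is not made up. A row lasts 1/8 s, in which the tool goes at most 62.5 mm and 10.7 degrees, less where a joint would pass 70% of its speed; a pose out of reach is approached as far as the arm can. A call with a gripper value outside its range is refused whole. The fingers move at their own pace and stop on an object; FORCE is the grip in N (left out, the last holds). Time passes only in rows, so rows that do not move let the fingers close, or fill a call up. It gives the time, the measured TCP pose, the force and the opening at its end, in the units of the state.
- get_state(): the state, without advancing time (a new reading comes with each control period).
- read_camera(name): name is "scene" or "top" or "wrist"; returns the picture (420x560x3 uint8, blue, green, red); there is no depth.
- calibration(name): a dict with "fx", "fy", "cx", "cy" (pixels), "extrinsics" (4x4, takes a point from world to camera coordinates). Camera axes: x right, y down, z forward; pixel columns grow to the right and rows downward; lengths in m; the calibration is good to about 2 mm. A picture is of the moment at which its call begins: read the wrist's pose just before it. calibration takes no time and is no camera call; for the wrist camera it gives the pose at the moment of the call.
- hand_in(): hands the job in, once; it reports no verdict.
The state is a dict: "clock": time; "joint_pos": joint angles; "qvel": joint speeds; "tau": joint torques, N m; "tcp_pos": TCP position; "orientation": TCP orientation; "wrist_force": force on the tool from outside, world axes, zero at the start; "ft_torque": the same for the moment, N m; "finger_gap": finger opening in m.
Only numpy, scipy, OpenCV 4.12 (cv2) and the standard library are available. Lean on these libraries where they do the work, as an engineer would, in place of code of your own. Each camera call takes 0.05 s, during which the arm holds its last target.

## Task

The motor of the dip lift has tripped: of the two starter levers, the tripped one stands about upright, half-way. Push it fully off, against its stop at the robot's side; while it is off, raise the folded bail of the small parts pail and hang the pail upright by its bail on both hooks of the lift, let go; then throw the same lever fully on, against its far stop. Push firmly but do not ram the lever, keep the pail from tipping, and leave the other lever and the things lying about as they are.

Things in the scene. Friction and masses are not known exactly. Their poses are not given: they have to be found in the camera images.
- trip_lever (a joint): angle of the tripped starter lever, rad: about 0 upright = tripped, -0.6 = stop at the robot's side (-x of its box) = fully off, +0.6 = far stop (+x of its box) = fully on. It is stiff: about 2.5 N at its top to move it, rising to about 4 N at the stops, which are hard; it stays where it is left.
- trip_lever_tip (a point): middle of the top edge of the tripped lever, 80 mm from its pivot. The lever is a flat steel bar 8 mm thick with a black cross-grip at its top: 12 mm thick along its swing, 32 mm wide, 26 mm long down from the top edge. The point turns with the lever.
- starter_a_pivot (a point): pivot of the tripped lever, 55 mm above the cart, in the middle of the top face of its grey starter box (110 x 70 x 55 mm). x axis: the direction of swing towards on (away from the robot); y: the pivot axis, z up. A positive lever angle leans the lever to +x. Two alike boxes stand side by side, either may be the left one.
- run_lever (a joint): angle of the other, alike lever, same meaning; it stands at on (about +0.58) and is to be left there.
- starter_b_pivot (a point): pivot of the other lever, on the top of its box (same sizes and axes).
- pail_mid (a point): centre of the open steel pail, half-way up (40 mm above its underside): 80 mm high, 100 mm across the rim, 84 mm at the foot, about 0.54 kg with the small parts in it. The bail's pivot axis is parallel to its y axis and lies 30 mm above this point.
- bail (a joint): angle of the pail's wire bail, rad: 0 = folded down on the pail's -x side (bar 15 degrees below its pivots), 1.83 = upright, 3.66 = folded over the other side. Nearly free to turn; let go, it drops back unless upright.
- bail_grip (a point): centre of the bail's grip, on the bar of the bail. The bail is a rectangle of wire 6 mm thick, the bar 112 mm long and 105 mm from the pivots; round its middle a black grip tube 12 mm in diameter, 36 mm long, that turns on the wire with little drag, so that the bail can swing while the tube is pinched. y axis: along the bar.
- pail: the pail itself, origin under its centre.
- lift: fixed dip lift: base plate with a low drip tray, a column 100 mm on its +x side (225 mm high; nothing higher), and on it an arm of two hooks pointing to its -x. Origin on the cart below the hooks' notches. The bail comes over the hook points from -x or above, its legs outside the two hooks, the fingers between them.
- hook (a point): half-way between the hooks, at the centre line of the hung bar, 212 mm above the cart. y axis: from hook to hook, along the hung bar; x: towards the column. The hooks are 8 mm rods at y = +-32 mm, each with a V notch here, open upward, 25 mm wide at its top; its point, 20 mm to -x, rises 18 mm above the hung bar's centre, the rod on the +x side 15 mm. The wire rests on both.
- jug: bystander, to be left alone: white plastic oil jug, 55 x 85 x 138 mm, standing
- screwdriver: bystander, to be left alone: screwdriver lying on the cart
- spanner: bystander, to be left alone: open-ended spanner lying on the cart
- bearing: bystander, to be left alone: bearing ring, 62 mm across, 18 mm thick, lying flat
- grease_tin: bystander, to be left alone: closed steel tin, 72 mm across, 60 mm high
- flange: bystander, to be left alone: dark steel flange ring, 90 mm across, 22 mm thick, lying flat
- starter_a: the tripped lever's starter box with its lever, origin under its centre.
Mind the look-alikes: they are no part of the job. Leave any red look-alike of the part that bears run_lever alone.

How it is judged:
On the way, in this order (a step that is already met when the one before it is completed fails the run):
1. the tripped lever is held or left fully off (value of joint trip_lever below -0.56 rad), for 0.2 s.
2. with the lever still off, the pail hangs by its bail on both hooks, let go (value of joint trip_lever below -0.56 rad and distance between bail_grip and hook below 0.015 m and angle between the y axis of bail_grip and the y axis of hook, either way round below 0.15 rad and angle between pail_mid's own z axis and vertical below 0.2 rad and contact force between pail and lift above 2 N and contact force between the fingers and pail below 0.1 N), for 0.3 s.
3. the lever is fully on (value of joint trip_lever above 0.56 rad), for 0.2 s.
At the end, for the whole second after the job is handed in: The tripped lever is on (above 0.56 of 0.6 rad), the other lever still on (above 0.5), and the pail hangs at rest on both hooks: grip within 15 mm of the hook point, bar within 0.15 rad of the line of the hooks, pail within 0.2 rad of upright and slower than 50 mm/s (value of joint trip_lever above 0.56 rad and value of joint run_lever above 0.5 rad and distance between bail_grip and hook below 0.015 m and angle between the y axis of bail_grip and the y axis of hook, either way round below 0.15 rad and angle between pail_mid's own z axis and vertical below 0.2 rad and contact force between pail and lift above 2 N and linear speed of pail below 0.05 m/s); the robot touches nothing.
It fails at once if the lever or its box is rammed: more than 40 N on them (contact force between anything else and starter_a above 40 N).
It fails at once if the other lever is moved from on (value of joint run_lever below 0.5 rad).
It fails at once if the pail is tipped by more than 0.8 rad (angle between pail_mid's own z axis and vertical above 0.8 rad).
It fails at once if one of the things lying about is moved by more than 40 mm (distance of any of jug, screwdriver, spanner, bearing, grease_tin, flange from where it was at the start of the episode above 0.04 m).
It also fails if it takes over 72 s, if anything falls off the work surface, if the arm or the gripper's body presses on something with over 40 N, if the wrist force passes 120 N, or if a joint passes its speed limit or range.

## Working session

There is one attempt and no reset: what is moved stays moved. The work goes in short steps, Python scripts to look and compute and a shell command to move; the robot and the scene stay as the last step left them, time stands still between calls to the robot, and variables do not carry over. Pictures are saved under pics/ and viewed, and the job is handed in when it is done.

```bash
mkdir -p pics; ls; cat > h.py <<'E'
from workcell import *
import numpy as np, cv2
def snap(n,f):
    im=read_camera(n); cv2.imwrite('pics/'+f,im); return im
def ray(c,u,v):
    E=np.array(c["extrinsics"]);R=E[:3,:3];t=E[:3,3]
    d=R.T@np.array([(u-c["cx"])/c["fx"],(v-c["cy"])/c["fy"],1.]);return -R.T@t,d/np.linalg.norm(d)
def onz(c,u,v,z):
    o,d=ray(c,u,v);return o+d*(z-o[2])/d[2]
def tri(c1,p1,c2,p2):
    o1,d1=ray(c1,*p1);o2,d2=ray(c2,*p2)
    s=np.linalg.lstsq(np.c_[d1,-d2],o2-o1,rcond=None)[0]
    a=o1+d1*s[0];b=o2+d2*s[1];return (a+b)/2,np.linalg.norm(a-b)
def proj(c,p):
    q=np.array(c["extrinsics"])@np.r_[p,1.];return np.round([c["cx"]+c["fx"]*q[0]/q[2],c["cy"]+c["fy"]*q[1]/q[2]],1)
E
python3 - <<'E'
from h import *
import json
s=get_state();print({k:np.round(v,3).tolist() for k,v in s.items()})
for n in ("scene","top","wrist"):
    c=calibration(n);snap(n,n+'0.png');print(n,c["fx"],c["fy"],c["cx"],c["cy"],np.round(c["extrinsics"],3).tolist())
E
```

```text
pics
{'clock': 0.0, 'joint_pos': [0.986, 0.314, 0.045, 1.304, 0.0, 1.431], 'qvel': [0.0, 0.0, 0.002, -0.001, -0.002, -0.001], 'tau': [-0.0, -48.063, 29.853, 0.019, -0.0, -0.0], 'tcp_pos': [0.247, 0.519, 0.404], 'orientation': [-0.0, 0.221, 0.975, -0.001], 'wrist_force': [-0.074, -0.253, -0.068], 'ft_torque': [0.02, 0.061, -0.008], 'finger_gap': 0.085}
scene 428.5253524516543 428.5253524516543 276.9358723886143 208.06708858851917 [[0.503, 0.865, 0.002, -0.217], [0.636, -0.368, -0.679, -0.191], [-0.586, 0.343, -0.734, 1.476], [0.0, 0.0, 0.0, 1.0]]
top 545.5364689101945 545.5364689101945 275.6571875042732 213.1276394530536 [[-0.015, -1.0, 0.018, -0.006], [-0.984, 0.011, -0.178, 0.473], [0.178, -0.02, -0.984, 1.499], [0.0, 0.0, 0.0, 1.0]]
wrist 296.30087762212594 296.30087762212594 284.02041890246085 212.8180779197421 [[0.431, 0.902, -0.002, -0.574], [0.871, -0.416, 0.263, -0.034], [0.236, -0.116, -0.965, 0.379], [0.0, 0.0, 0.0, 1.0]]
```

View pics/scene0.png

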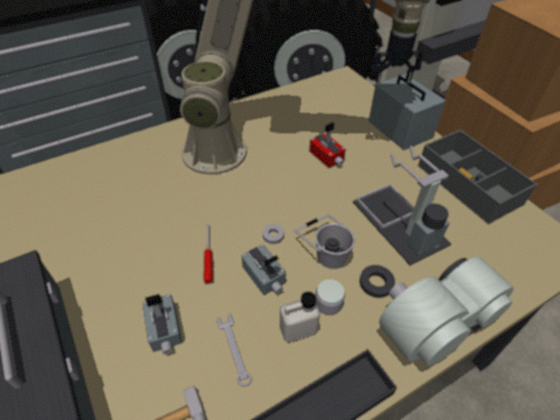

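View pics/top0.png

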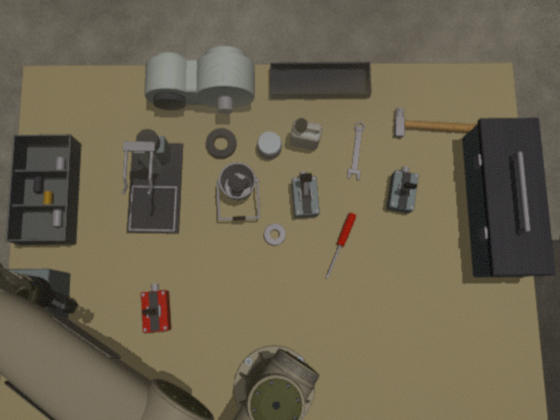

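View pics/wrist0.png

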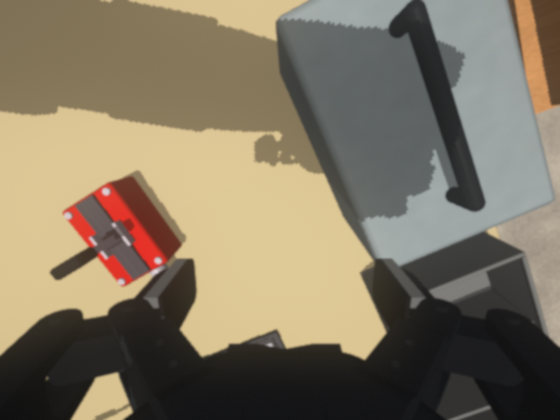

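The scene shows two grey boxes: top px (306,195) and (403,190). It also shows a red look-alike (155,312), the pail (237,183) with its bail toward the robot (bar at 238,218), and the lift (155,190). I'll enlarge the pictures to see the levers.

```bash
python3 - <<'E'
import cv2,numpy as np
t=cv2.imread('pics/top0.png');s=cv2.imread('pics/scene0.png')
a=cv2.resize(t[130:250,110:270],(800,600),interpolation=2);cv2.imwrite('pics/za.png',a)
b=cv2.resize(t[130:250,280:440],(800,600),interpolation=2);cv2.imwrite('pics/zb.png',b)
c=cv2.resize(s[220:355,130:310],(800,600),interpolation=2);cv2.imwrite('pics/zc.png',c)
c=cv2.resize(s[140:275,280:460],(800,600),interpolation=2);cv2.imwrite('pics/zd.png',c)
E
```

```text
(no output)
```

View pics/za.png

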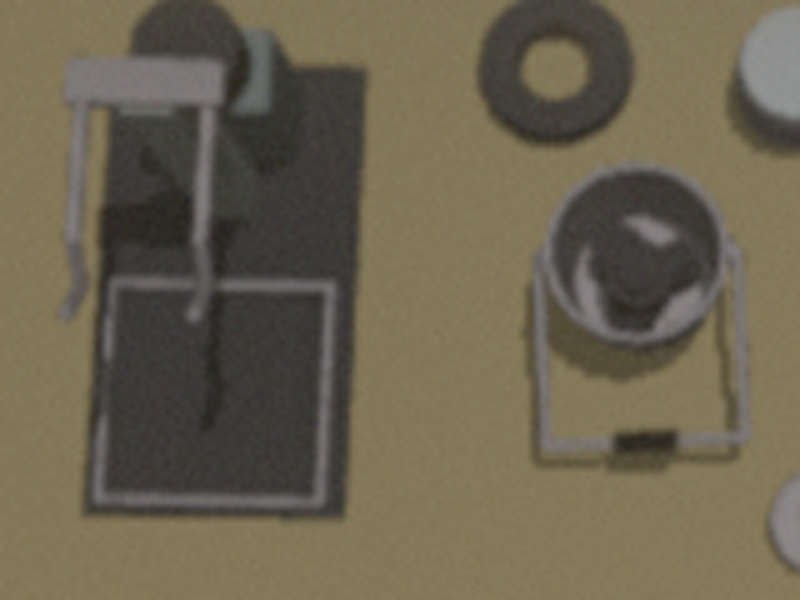

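View pics/zb.png

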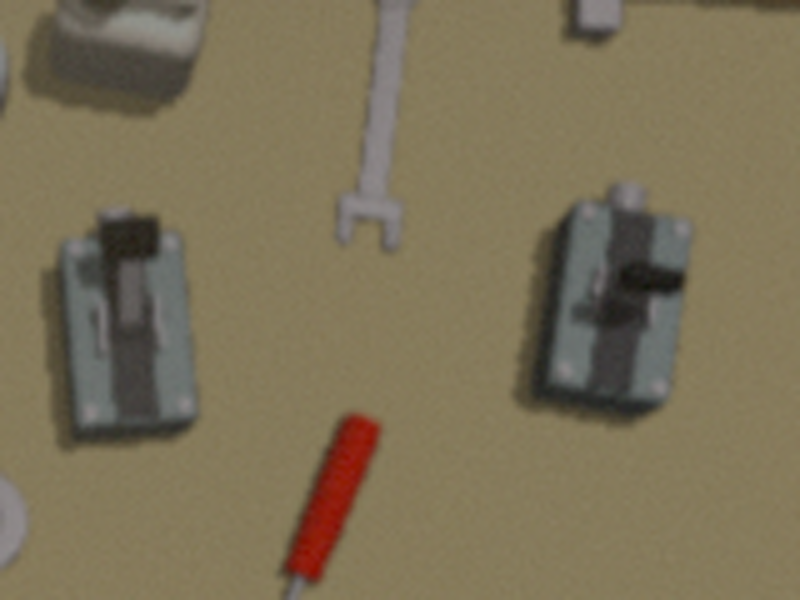

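View pics/zc.png

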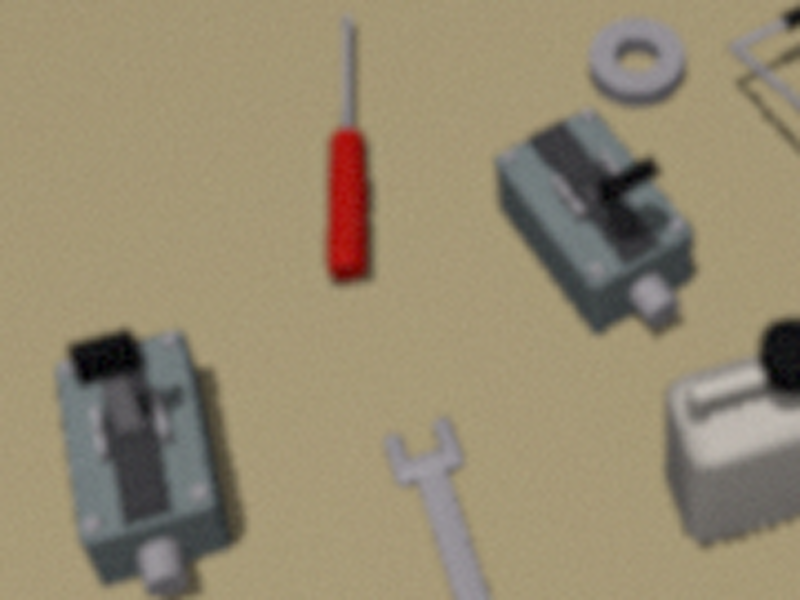

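View pics/zd.png

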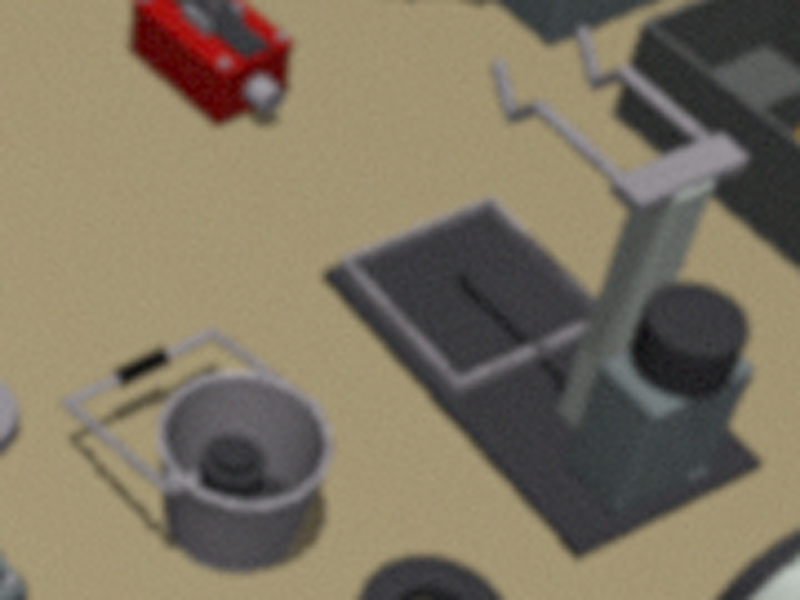

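The right-hand box (403,190) has the upright (tripped) lever, and the left one (306,195) stands on. I'll measure the positions by rays.

```bash
python3 - <<'E'
from h import *
T=calibration("top");S=calibration("scene")
def za(u,v):return 110+(u+.5)/5-.5,130+(v+.5)/5-.5
def zb(u,v):return 280+(u+.5)/5-.5,130+(v+.5)/5-.5
def zc(u,v):return 130+(u+.5)*.225-.5,220+(v+.5)*.225-.5
def zd(u,v):return 280+(u+.5)*.225-.5,140+(v+.5)*.225-.5
P=np.round
for nm,pts in (("A",[(590,212),(683,228),(563,370),(660,386)]),("B",[(79,249),(170,241),(90,413),(186,404)])):
    w=np.array([onz(T,*zb(*p),.0565) for p in pts]);print(nm,P(w.mean(0),4),"axis",P(np.degrees(np.arctan2(*(w[0]+w[1]-w[2]-w[3])[[1,0]])),1), P(w,3).tolist())
print("A lever tip", [P(a,4) for a in tri(T,zb(652,274),S,zc(103,345))])
print("B lever tip", [P(a,4) for a in tri(T,zb(130,232),S,zc(640,172))])
# hooks: notch bottoms & points & cross bar ends
print("notch L",[P(a,4) for a in tri(T,za(75,243),S,zd(596,78))])
print("notch R",[P(a,4) for a in tri(T,za(203,243),S,zd(515,112))])
print("point L",[P(a,4) for a in tri(T,za(66,312),S,zd(582,35))])
print("point R",[P(a,4) for a in tri(T,za(194,315),S,zd(498,68))])
print("arm root L",[P(a,4) for a in tri(T,za(80,105),S,zd(703,135))])
print("arm root R",[P(a,4) for a in tri(T,za(207,105),S,zd(620,183))])
# tray
b=[onz(T,*za(*p),.003) for p in [(105,68),(366,68),(345,516),(87,513)]];print("base",P(b,3).tolist())
# pail
print("rim",P(onz(T,*za(637,253),.08),4), "bail grip",[P(a,4) for a in tri(T,za(646,441),S,zd(142,366))])
print("bail corners",[P(a,4) for a in tri(T,za(543,445),S,zd(213,335))],[P(a,4) for a in tri(T,za(743,438),S,zd(70,402))])
print("ears",P([onz(T,*za(541,255),.07),onz(T,*za(735,247),.07)],4).tolist())
E
```

```text
A [ 0.5346 -0.3779  0.0565] axis -12.0 [[0.585, -0.361, 0.056], [0.575, -0.414, 0.056], [0.494, -0.341, 0.057], [0.484, -0.395, 0.056]]
B [ 0.5215 -0.0978  0.0565] axis 3.2 [[0.567, -0.069, 0.056], [0.571, -0.121, 0.056], [0.472, -0.073, 0.056], [0.477, -0.127, 0.056]]
A lever tip [array([ 0.5314, -0.3742,  0.1307]), np.float64(0.0002)]
B lever tip [array([ 0.5628, -0.0905,  0.1165]), np.float64(0.0073)]
notch L [array([0.531 , 0.3655, 0.2176]), np.float64(0.0114)]
notch R [array([0.5308, 0.3018, 0.2184]), np.float64(0.0098)]
point L [array([0.4987, 0.3731, 0.2227]), np.float64(0.002)]
point R [array([0.4965, 0.3095, 0.2221]), np.float64(0.0019)]
arm root L [array([0.6042, 0.3681, 0.2268]), np.float64(0.0005)]
arm root R [array([0.6057, 0.3058, 0.2201]), np.float64(0.0008)]
base [[0.695, 0.413, 0.003], [0.693, 0.259, 0.003], [0.426, 0.267, 0.003], [0.429, 0.414, 0.003]]
rim [0.5603 0.0948 0.08  ] bail grip [array([0.4613, 0.0933, 0.0424]), np.float64(0.003)]
bail corners [array([0.4598, 0.1506, 0.0385]), np.float64(0.0009)] [array([0.4626, 0.0387, 0.041 ]), np.float64(0.0032)]
ears [[0.5621, 0.1491, 0.07], [0.5656, 0.0404, 0.07]]
```

Tripped lever's pivot is about (0.535,-0.378), swing axis -12°. First I turn the tool so the jaw axis lies along the swing and shut the fingers.

```bash
python3 -m crank '[[0,0,0,0,0,9.5,0],[0,0,0,0,0,9.5,0],[0,0,0,0,0,9.5,0],[0,0,0,0,0,9.5,0],[0,0,0,0,0,9.5,0],[0,0,0,0,0,9.5,0],[0,0,0,0,0,9.5,0],[0,0,0,0,0,9.5,0]]' 60
cat >> h.py <<'E'
from scipy.spatial.transform import Rotation as Ro
def pose():
    s=get_state();q=s["orientation"];R=Ro.from_quat([q[1],q[2],q[3],q[0]]).as_matrix();return np.array(s["tcp_pos"]),R,s
def goto(p,tip=True):
    """grasp point target->tool shift mm"""
    t,R,s=pose();g=t+R[:,2]*.155;yaw=np.degrees(np.arctan2(R[1,1],R[0,1]))
    print("grasp",np.round(g,4),"yaw",round(yaw,1),"tilt",np.round(R[:2,2],3),"shift mm",np.round(R.T@(np.array(p)-g)*1000,1),"F",np.round(s["wrist_force"],1),"gap",round(float(s["finger_gap"]),4),"t",s["clock"])
E
python3 -c "
from h import *
goto([.574,-.384,.25]);T=calibration('wrist');E=np.array(T['extrinsics']);t,R,s=pose();print('cam in tool',R.T@(-E[:3,:3].T@E[:3,3]-t), (E[:3,:3]@R).round(3))"
```

```text
clock: 1.15
tcp_pos: [0.2474, 0.519, 0.4043]
orientation: [0.0, 0.776, 0.631, -0.0]
wrist_force: [0.3, -0.1, -0.5]
finger_gap: 0.0001
grasp [0.2473 0.5189 0.2493] yaw -11.8 tilt [-0.    -0.001] shift mm [-8.170e+02  5.044e+02 -2.000e-01] F [ 0.3 -0.1 -0.5] gap 0.0001 t 1.15
cam in tool [0.06649532 0.00032792 0.0311232 ] [[-0.001  1.     0.001]
 [-0.964 -0.001 -0.264]
 [-0.264 -0.001  0.964]]
```

```bash
python3 -m crank '[[-51,31.5,0,0,0,0,0],[-51,31.5,0,0,0,0,0],[-51,31.5,0,0,0,0,0],[-51,31.5,0,0,0,0,0],[-51,31.5,0,0,0,0,0],[-51,31.5,0,0,0,0,0],[-51,31.5,0,0,0,0,0],[-51,31.5,0,0,0,0,0]]'
python3 -c "
from h import *
goto([.574,-.384,.25]);print(calibration('wrist')['extrinsics'][0]);snap('wrist','w1.png')"
```

```text
clock: 2.15
tcp_pos: [0.4133, 0.0672, 0.4047]
orientation: [0.0, 0.774, 0.633, 0.0]
wrist_force: [0.8, 1.3, -0.7]
finger_gap: 0.0001
grasp [0.4134 0.0672 0.2497] yaw -11.5 tilt [0.001 0.   ] shift mm [-4.102e+02  2.472e+02 -3.000e-01] F [ 0.8  1.3 -0.7] gap 0.0001 t 2.15
[ 9.79745497e-01 -2.00246716e-01 -1.19143288e-04 -3.91709580e-01]
```

View pics/w1.png

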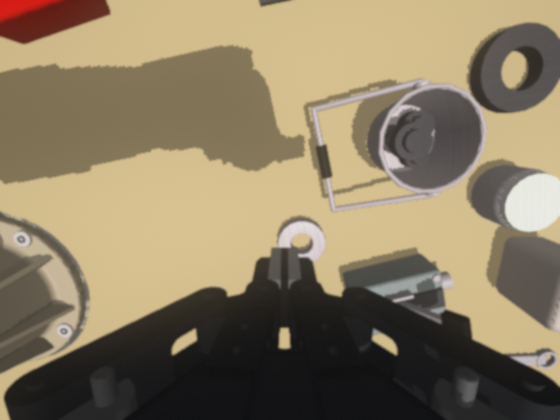

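The wrist view shows the pail (rim centre at 434,138) and its bail with the grip at (324,161) and bar ends at (315,108) and (333,209). I'll place these points.

```bash
python3 - <<'E'
from h import *
c=calibration('wrist');T=calibration('top')
for n,p,z in (("grip",(324,161),.043),("barL",(315,108),.043),("barR",(333,209),.043),("earL",(422,83),.07),("earR",(435,193),.07),("rim",(434,138),.08)):print(n,onz(c,*p,z).round(4))
def za(u,v):return 110+(u+.5)/5-.5,130+(v+.5)/5-.5
print(tri(c,(324,161),T,za(646,441)))
E
python3 -m crank '[[-50,31,0,0,0,0,0],[-50,31,0,0,0,0,0],[-50,31,0,0,0,0,0],[-50,31,0,0,0,0,0],[-50,31,0,0,0,0,0],[-50,31,0,0,0,0,0],[-50,31,0,0,0,0,0],[-50,31,0,0,0,0,0]]'
python3 -c "
from h import *
goto([.574,-.384,.25]);np.save('cw2.npy',calibration('wrist')['extrinsics']);snap('wrist','w2.png')"
```

```text
grip [0.4672 0.0854 0.043 ]
barL [0.4674 0.1419 0.043 ]
barR [0.468  0.0293 0.043 ]
earL [0.5677 0.1417 0.07  ]
earR [0.5719 0.0321 0.07  ]
rim [0.5703 0.0897 0.08  ]
(array([0.46081175, 0.08953022, 0.06418619]), np.float64(0.008466172378705783))
clock: 3.2
tcp_pos: [0.5771, -0.3738, 0.4043]
orientation: [-0.0, 0.774, 0.633, 0.0]
wrist_force: [0.4, -1.3, 0.3]
finger_gap: 0.0003
grasp [ 0.5771 -0.3738  0.2493] yaw -11.5 tilt [-0.  0.] shift mm [-10.6  -1.   -0.7] F [ 0.4 -1.3  0.3] gap 0.0003 t 3.2
```

View pics/w2.png

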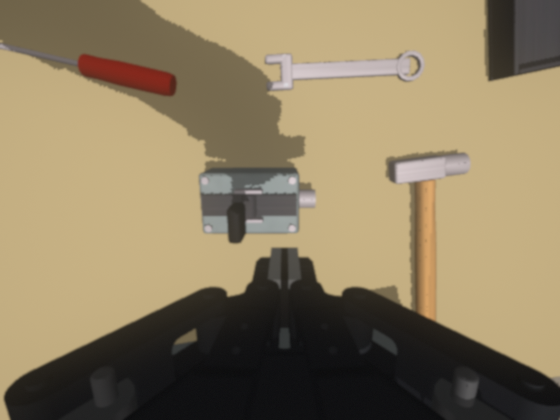

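Wrist view: box top centred near (250,201), with screws at (204,182), (291,180), (208,227) and (292,228). The lever grip is at (236,222), upright.

```bash
python3 - <<'E'
from h import *
c=calibration('wrist');print(np.abs(np.array(c['extrinsics'])-np.load('cw2.npy')).max())
w=np.array([onz(c,*p,.0565) for p in [(204.5,181.5),(291.5,180.5),(207.5,226.5),(292,228)]]);print(w.round(4).tolist(),w.mean(0).round(4), onz(c,236,207,.135).round(4))
d=w[1]+w[3]-w[0]-w[2];print(np.degrees(np.arctan2(d[1],d[0])))
T=calibration('top');print(tri(c,(236,207),T,(410.4,184.7)))
goto([.574,-.384,.25])
E
```

```text
0.005418460391667268
[[0.4986, -0.3493, 0.0565], [0.5896, -0.3673, 0.0565], [0.488, -0.3986, 0.0565], [0.5796, -0.4195, 0.0565]] [ 0.5389 -0.3837  0.0565] [ 0.5416 -0.3664  0.135 ]
-12.018946539162144
(array([ 0.53549881, -0.37621533,  0.11073157]), np.float64(0.008953592503187929))
grasp [ 0.5785 -0.3811  0.2458] yaw -11.8 tilt [-0.    -0.002] shift mm [-3.8 -3.8 -4.1] F [ 3.8 -5.6 -1.2] gap -0.0 t 3.25
```

```bash
python3 -m crank '[[0,0,0,0,0,0,0],[-4,0,30,0,0,0,0],[0,0,30,0,0,0,0],[0,0,30,0,0,0,0],[0,0,30,0,0,0,0],[0,0,0,0,0,0,0],[0,0,0,0,0,0,0],[0,0,0,0,0,0,0]]'
python3 -c "
from h import *
goto([.574,-.384,.126]);a=snap('scene','s3.png');b=read_camera('top')
cv2.imwrite('pics/s3z.png',np.hstack([cv2.resize(a[250:370,90:230],(400,343)),cv2.resize(b[140:260,340:480],(400,343))]))"
```

```text
clock: 4.25
tcp_pos: [0.5762, -0.3762, 0.2869]
orientation: [0.002, 0.774, 0.633, 0.0]
wrist_force: [0.8, 0.1, 0.9]
finger_gap: 0.0002
grasp [ 0.5766 -0.3765  0.1319] yaw -11.5 tilt [ 0.003 -0.002] shift mm [-7.9 -1.1  5.9] F [0.8 0.1 0.9] gap 0.0002 t 4.25
```

View pics/s3z.png

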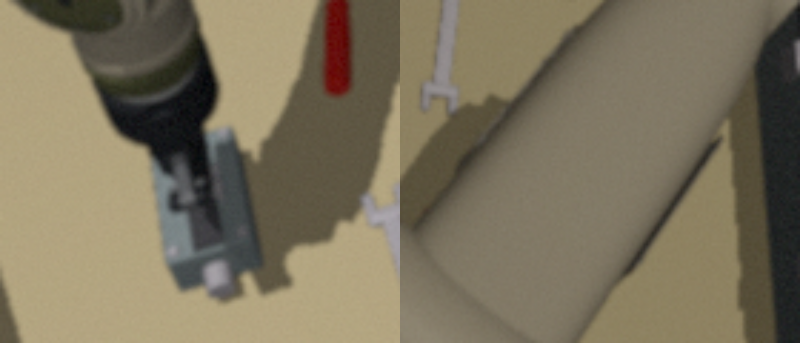

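```bash
python3 -c "
from h import *
for i in range(3): goto([.574,-.384,.126]); read_camera('top')
snap('wrist','w3.png');goto([.574,-.384,.126])"
```

```text
grasp [ 0.5764 -0.3766  0.1313] yaw -11.5 tilt [ 0.002 -0.002] shift mm [-7.7 -0.9  5.3] F [ 0.2  0.6 -0.1] gap 0.0003 t 4.35
grasp [ 0.5762 -0.3765  0.1309] yaw -11.5 tilt [ 0.002 -0.001] shift mm [-7.8 -0.7  5. ] F [-0.9  0.2 -1.1] gap -0.0005 t 4.4
grasp [ 0.5761 -0.3765  0.1307] yaw -11.5 tilt [ 0.001 -0.001] shift mm [-7.7 -0.6  4.7] F [-0.2  0.2  0.7] gap 0.0002 t 4.45
grasp [ 0.5759 -0.3764  0.1301] yaw -11.5 tilt [ 0. -0.] shift mm [-7.8 -0.3  4.1] F [ 0.2  0.3 -0.5] gap -0.0002 t 4.55
```

View pics/w3.png

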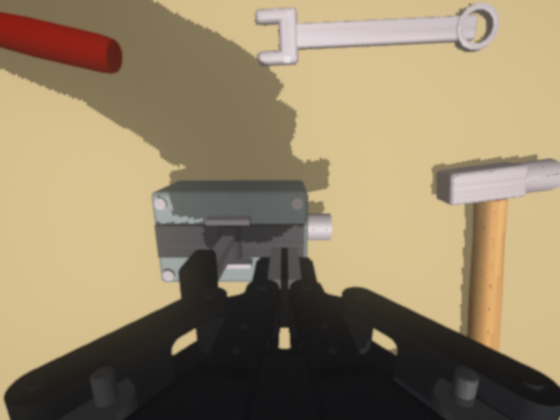

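```bash
python3 -m crank '[[-7,0,3,0,0,0,0],[0,-5,0,0,0,0,0],[0,-5,0,0,0,0,0],[0,-5,0,0,0,0,0],[0,-5,0,0,0,0,0],[0,-5,0,0,0,0,0],[0,0,0,0,0,0,0],[0,0,0,0,0,0,0]]'
python3 -c "
from h import *
goto([.574,-.384,.126])"
python3 -m crank '[[0,-4,0,0,0,0,0],[0,-4,0,0,0,0,0],[0,-4,0,0,0,0,0],[0,-3,0,0,0,0,0],[0,-2,0,0,0,0,0],[0,-1,0,0,0,0,0],[0,0,0,0,0,0,0],[0,0,0,0,0,0,0]]'
python3 -c "
from h import *
goto([.574,-.384,.126]);snap('wrist','w4.png')"
```

```text
clock: 5.55
tcp_pos: [0.5499, -0.3781, 0.2819]
orientation: [0.0, 0.774, 0.633, 0.0]
wrist_force: [1.5, -0.3, 0.3]
finger_gap: 0.0002
grasp [ 0.5499 -0.3781  0.1269] yaw -11.5 tilt [ 0. -0.] shift mm [-1.  24.7  0.9] F [ 1.5 -0.3  0.3] gap 0.0002 t 5.55
clock: 6.55
tcp_pos: [0.5322, -0.3746, 0.2818]
orientation: [0.0, 0.774, 0.633, -0.0]
wrist_force: [4.1, -1.1, 0.6]
finger_gap: -0.0001
grasp [ 0.5322 -0.3746  0.1268] yaw -11.5 tilt [ 0. -0.] shift mm [-0.9 42.8  0.8] F [ 4.1 -1.1  0.6] gap -0.0001 t 6.55
```

View pics/w4.png

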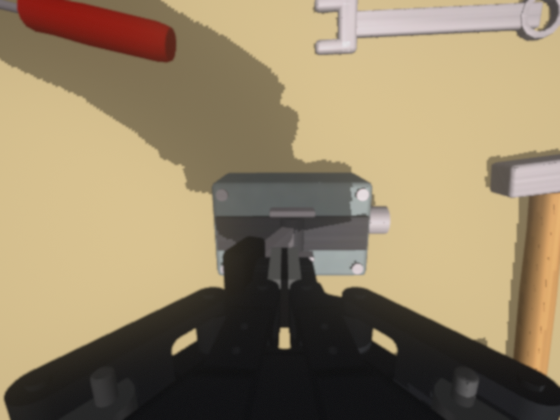

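```bash
python3 -m crank '[[0,-2,0,0,0,0,0],[0,-2,0,0,0,0,0],[0,-2,0,0,0,0,0],[0,-2,0,0,0,0,0],[0,-1,0,0,0,0,0],[0,-1,0,0,0,0,0],[0,0,0,0,0,0,0],[0,0,0,0,0,0,0]]'
python3 -c "
from h import *
goto([.574,-.384,.126])"
python3 -m crank '[[0,-1,0,0,0,0,0],[0,-1,0,0,0,0,0],[0,-1,0,0,0,0,0],[0,-1,0,0,0,0,0],[0,0,0,0,0,0,0],[0,0,0,0,0,0,0],[0,0,0,0,0,0,0],[0,0,0,0,0,0,0]]'
python3 -c "
from h import *
goto([.574,-.384,.126]);snap('wrist','w5.png')"
```

```text
clock: 7.6
tcp_pos: [0.5225, -0.3725, 0.2818]
orientation: [0.0, 0.774, 0.633, 0.0]
wrist_force: [4.8, 0.0, -0.3]
finger_gap: -0.0001
grasp [ 0.5225 -0.3725  0.1268] yaw -11.5 tilt [0. 0.] shift mm [-1.  52.8  0.8] F [ 4.8  0.  -0.3] gap -0.0001 t 7.6
clock: 8.6
tcp_pos: [0.5185, -0.3717, 0.2817]
orientation: [0.0, 0.774, 0.633, 0.0]
wrist_force: [5.5, -0.6, -0.2]
finger_gap: 0.0001
grasp [ 0.5186 -0.3718  0.1267] yaw -11.5 tilt [ 0. -0.] shift mm [-1.  56.8  0.8] F [ 5.5 -0.6 -0.2] gap 0.0001 t 8.6
```

View pics/w5.png

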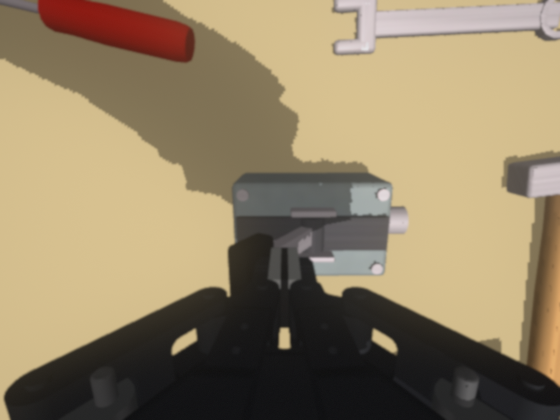

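```bash
python3 -m crank '[[0,-1,0,0,0,0,0],[0,-1,0,0,0,0,0],[0,-1,0,0,0,0,0],[0,-1,0,0,0,0,0],[0,0,0,0,0,0,0],[0,0,0,0,0,0,0],[0,0,0,0,0,0,0],[0,0,0,0,0,0,0]]'
python3 -m crank '[[0,-1,0,0,0,0,0],[0,-1,0,0,0,0,0],[0,-1,0,0,0,0,0],[0,0,0,0,0,0,0],[0,0,0,0,0,0,0],[0,0,0,0,0,0,0],[0,0,0,0,0,0,0],[0,0,0,0,0,0,0]]'
python3 -c "
from h import *
goto([.574,-.384,.126])"
```

```text
clock: 9.65
tcp_pos: [0.5149, -0.3711, 0.2819]
orientation: [0.001, 0.774, 0.633, 0.0]
wrist_force: [6.0, -0.8, 0.5]
finger_gap: 0.0
clock: 10.65
tcp_pos: [0.5134, -0.3708, 0.2827]
orientation: [0.002, 0.774, 0.633, 0.002]
wrist_force: [10.8, -2.1, -1.6]
finger_gap: 0.0003
grasp [ 0.5142 -0.3711  0.1277] yaw -11.4 tilt [ 0.005 -0.002] shift mm [-0.8 61.1  2.1] F [10.8 -2.1 -1.6] gap 0.0003 t 10.65
```

```bash
python3 -m crank '[[0,-1,0,0,0,0,0],[0,0,0,0,0,0,0],[0,0,0,0,0,0,0],[0,0,0,0,0,0,0],[0,0,0,0,0,0,0],[0,0,0,0,0,0,0],[0,0,0,0,0,0,0],[0,0,0,0,0,0,0]]'
python3 -c "
from h import *
goto([.574,-.384,.126])"
```

```text
clock: 11.65
tcp_pos: [0.5128, -0.3708, 0.283]
orientation: [0.003, 0.774, 0.633, 0.002]
wrist_force: [12.0, -2.5, 0.7]
finger_gap: 0.0
grasp [ 0.5139 -0.3712  0.128 ] yaw -11.4 tilt [ 0.007 -0.002] shift mm [-0.7 61.4  2.5] F [12.  -2.5  0.7] gap 0.0 t 11.65
```

At the stop: force rose to 12 N with no further travel. I back off, rise, and look at the lever.

```bash
python3 -m crank '[[0,8,0,0,0,0,0],[0,15,0,0,0,0,0],[0,10,-20,0,0,0,0],[0,0,-40,0,0,0,0],[0,0,-40,0,0,0,0.5],[0,0,-30,0,0,0,0.5],[0,0,0,0,0,0,0.5],[0,0,0,0,0,0,0.5]]'
python3 -c "
from h import *
goto([.40,-.1,.26]);snap('wrist','w6.png')
a=read_camera('scene');cv2.imwrite('pics/s6z.png',cv2.resize(a[260:360,120:240],(720,600),interpolation=2))"
```

```text
clock: 12.65
tcp_pos: [0.5424, -0.3765, 0.4101]
orientation: [-0.002, 0.774, 0.633, -0.001]
wrist_force: [-0.9, -0.0, 0.1]
finger_gap: 0.0425
grasp [ 0.5419 -0.3762  0.2551] yaw -11.5 tilt [-0.003  0.002] shift mm [ 242.4 -194.2   -3.9] F [-0.9 -0.   0.1] gap 0.0425 t 12.65
```

View pics/w6.png

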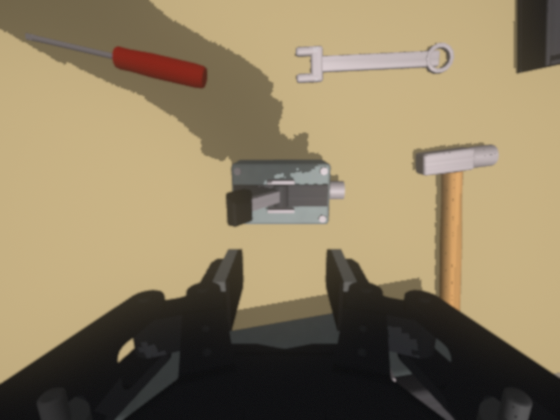

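View pics/s6z.png

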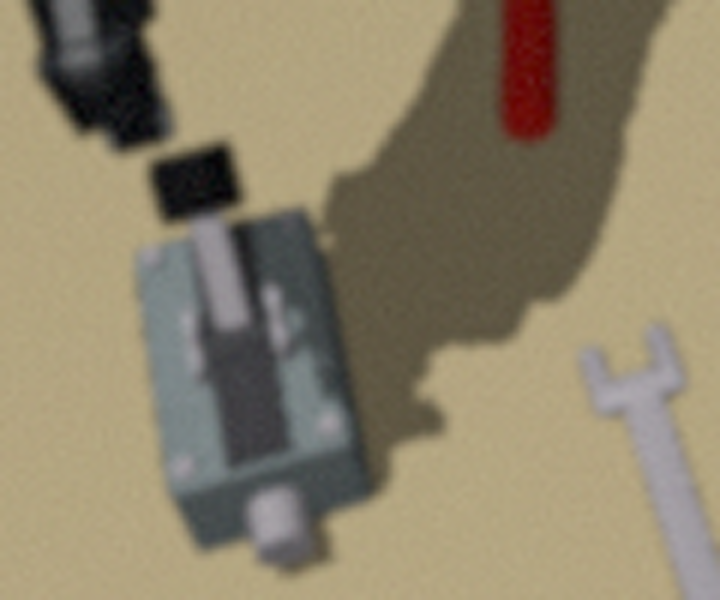

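```bash
python3 -m crank '[[55,-21.5,0,0,0,0,0.5],[55,-21.5,0,0,0,0,0.5],[55,-21.5,0,0,0,0,0.5],[55,-21.5,0,0,0,0,0.5],[55,-21.5,0,0,0,0,0.5],[55,-21.5,0,0,0,0,0.5],[55,-21.5,0,0,0,0,0.5],[55,-21.5,0,0,0,0,0.5]]'
python3 -m crank '[[0,0,0,0,0,-6.5,0.5],[0,0,0,0,0,-6.6,0.5],[0,0,20,0,0,0,0.5],[0,0,20,0,0,0,0.5],[0,0,0,0,0,0,0.5],[0,0,0,0,0,0,0.5],[0,0,0,0,0,0,0.5],[0,0,0,0,0,0,0.5]]'
python3 -c "
from h import *
goto([.462,.092,.043]);snap('wrist','w7.png');goto([.462,.092,.043])"
```

```text
clock: 13.75
tcp_pos: [0.4609, 0.0904, 0.4106]
orientation: [-0.001, 0.774, 0.633, -0.001]
wrist_force: [1.4, 0.2, 0.3]
finger_gap: 0.0427
clock: 14.75
tcp_pos: [0.4622, 0.0887, 0.3723]
orientation: [0.0, 0.697, 0.717, 0.0]
wrist_force: [0.0, 0.1, 0.7]
finger_gap: 0.0431
grasp [0.4624 0.0887 0.2173] yaw 1.6 tilt [0.001 0.   ] shift mm [  3.3  -0.5 174.3] F [0.  0.1 0.7] gap 0.0431 t 14.75
grasp [0.4624 0.0887 0.2172] yaw 1.6 tilt [0.001 0.   ] shift mm [  3.3  -0.4 174.2] F [-0.   0.6  0.3] gap 0.0429 t 14.8
```

View pics/w7.png

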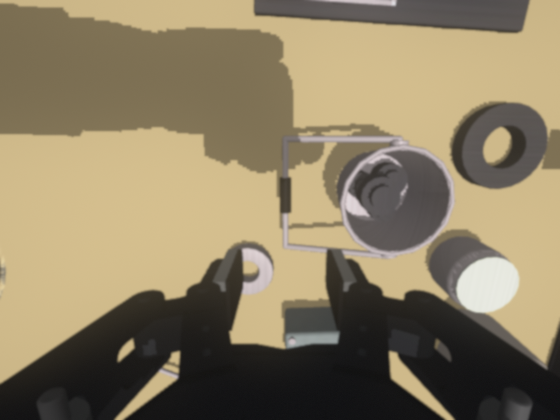

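```bash
python3 - <<'E'
from h import *
c=calibration('wrist');T=calibration('top')
for n,p,z in (("grip",(285.7,195),.043),("barL",(286,139.5),.043),("barR",(286,246),.043),("earL",(400,141),.07),("earR",(390,255),.07),("rim",(398,199),.08),("bearing",(250,271),.018)):print(n,onz(c,*p,z).round(4))
print(tri(c,(285.7,195),T,(238.7,217.8)))
print(tri(c,(398,199),T,(236.9,180.2)))
goto([.462,.092,.043])
E
```

```text
grip [0.4641 0.0925 0.043 ]
barL [0.4628 0.1477 0.043 ]
barR [0.466  0.0365 0.043 ]
earL [0.564  0.1498 0.07  ]
earR [0.5684 0.0405 0.07  ]
rim [0.565  0.0993 0.08  ]
bearing [ 0.4244 -0.0065  0.018 ]
(array([0.46293879, 0.09176326, 0.03580966]), np.float64(0.002959406386587338))
(array([0.56420351, 0.09688925, 0.0750601 ]), np.float64(0.006049732426357219))
grasp [0.4624 0.0887 0.2172] yaw 1.6 tilt [0.001 0.   ] shift mm [  3.3  -0.4 174.2] F [-0.   0.6  0.3] gap 0.0429 t 14.8
```

```bash
python3 -m crank '[[3.5,1,30,0,0,0,0.4],[0,0,35,0,0,0,0.4],[0,0,35,0,0,0,0.4],[0,0,30,0,0,0,0.4],[0,0,20,0,0,0,0.4],[0,0,10,0,0,0,0.4],[0,0,0,0,0,0,0.4],[0,0,0,0,0,0,0.4]]' 40
python3 -c "
from h import *
goto([.464,.092,.043]);snap('wrist','w8.png');goto([.464,.092,.043])"
```

```text
clock: 15.8
tcp_pos: [0.4635, 0.0923, 0.2126]
orientation: [0.001, 0.697, 0.717, 0.001]
wrist_force: [0.3, 0.6, 0.5]
finger_gap: 0.0342
grasp [0.4637 0.0923 0.0576] yaw 1.6 tilt [0.002 0.   ] shift mm [-0.3  0.2 14.6] F [0.3 0.6 0.5] gap 0.0342 t 15.8
grasp [0.4638 0.0923 0.0577] yaw 1.6 tilt [0.002 0.   ] shift mm [-0.3  0.1 14.7] F [-0.3 -0.5  0.4] gap 0.0341 t 15.85
```

View pics/w8.png

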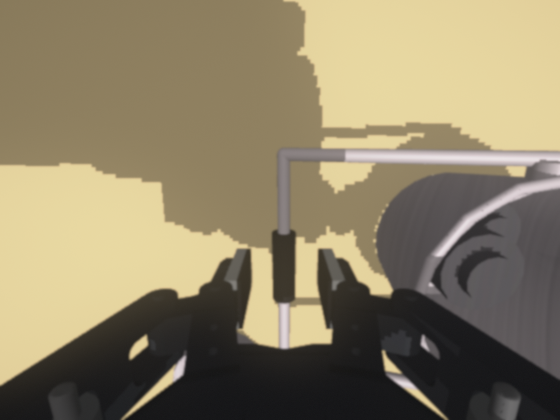

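```bash
python3 -m crank '[[0,0,7,0,0,0,0.4],[0,0,7,0,0,0,0.4],[0,0,0,0,0,0,0.4],[0,0,0,0,0,0,0.1],[0,0,0,0,0,0,0],[0,0,0,0,0,0,0],[0,0,0,0,0,0,0],[0,0,0,0,0,0,0]]' 40
python3 -c "
from h import *
goto([.464,.092,.043]);snap('wrist','w9.png');goto([.464,.092,.043])"
```

```text
clock: 16.85
tcp_pos: [0.4632, 0.0923, 0.1979]
orientation: [0.0, 0.697, 0.717, 0.0]
wrist_force: [1.1, 0.2, -0.3]
finger_gap: 0.0108
grasp [0.4633 0.0923 0.0429] yaw 1.6 tilt [0.001 0.   ] shift mm [-0.3  0.7 -0.1] F [ 1.1  0.2 -0.3] gap 0.0108 t 16.85
grasp [0.4633 0.0923 0.0429] yaw 1.6 tilt [0.001 0.   ] shift mm [-0.3  0.7 -0.1] F [ 1.2  0.1 -0.5] gap 0.0106 t 16.9
```

View pics/w9.png

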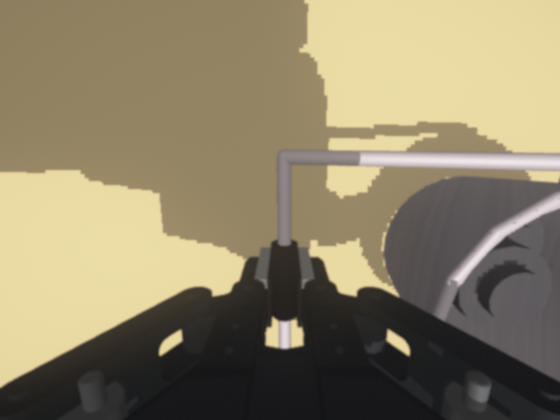

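The grip tube is pinched (gap 10.8 mm). I'll swing the bail up along its arc.

```bash
python3 -m crank '[[0,-2.5,-11.8,0,0,0,0],[0,-1,-12,0,0,0,0],[0,0.2,-12,0,0,0,0],[0,1.7,-11.9,0,0,0,0],[0,3,-11.6,0,0,0,0],[0,4.4,-11.2,0,0,0,0],[0,5.5,-10.7,0,0,0,0],[0,6.8,-9.9,0,0,0,0]]'
python3 -c "
from h import *
goto([.482,.093,.134]);snap('wrist','w10.png')"
```

```text
clock: 17.9
tcp_pos: [0.4813, 0.0928, 0.2893]
orientation: [-0.0, 0.697, 0.717, -0.0]
wrist_force: [1.4, 0.0, -1.6]
finger_gap: 0.0102
grasp [0.4812 0.0928 0.1343] yaw 1.6 tilt [-0.001  0.   ] shift mm [0.2 0.8 0.3] F [ 1.4  0.  -1.6] gap 0.0102 t 17.9
```

View pics/w10.png

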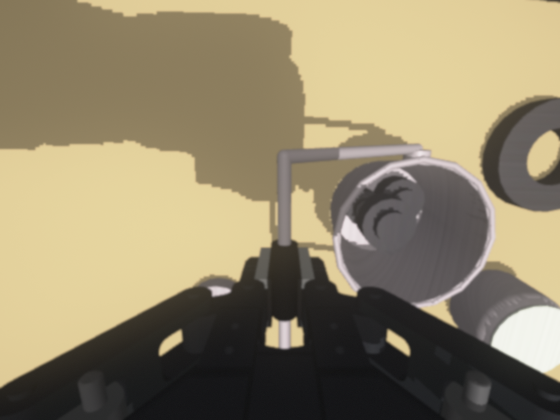

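Bail raised to about 37°, the pail undisturbed.

```bash
python3 -m crank '[[0,7.9,-9.1,0,0,0,0],[0,8.8,-8.2,0,0,0,0],[0,9.7,-7.1,0,0,0,0],[0,10.5,-5.9,0,0,0,0],[0,11,-4.7,0,0,0,0],[0,11.6,-3.4,0,0,0,0],[0,11.7,-2,0,0,0,0],[0,12,-0.7,0,0,0,0]]'
python3 -c "
from h import *
goto([.565,.095,.175]);snap('scene','s11.png')"
```

```text
clock: 18.95
tcp_pos: [0.565, 0.0952, 0.3298]
orientation: [-0.0, 0.697, 0.717, 0.0]
wrist_force: [0.3, 0.5, -2.6]
finger_gap: 0.0104
grasp [0.565  0.0952 0.1748] yaw 1.6 tilt [-0.  0.] shift mm [-0.2 -0.  -0.2] F [ 0.3  0.5 -2.6] gap 0.0104 t 18.95
```

View pics/s11.png

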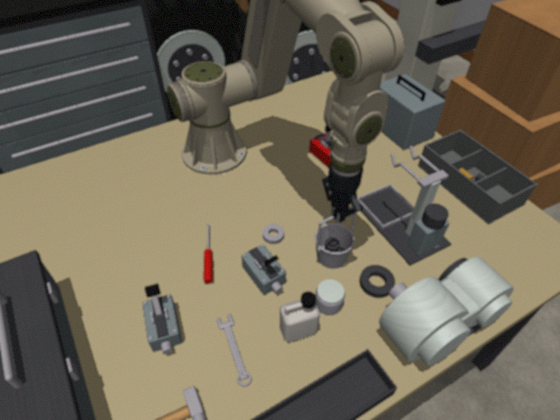

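```bash
python3 -m crank '[[0,0,-4,0,0,0,0],[0,0,-10,0,0,0,0],[0,0,-16,0,0,0,0],[0,0,-20,0,0,0,0],[0,0,-20,0,0,0,0],[0,0,-15,0,0,0,0],[0,0,-10,0,0,0,0],[0,0,-3,0,0,0,0]]' 60
python3 -c "
from h import *
goto([.4,.340,.27])"
python3 -m crank '[[5,-3,0,0,0,0,0],[10,-6.5,0,0,0,0,0],[15,-9.5,0,0,0,0,0],[19,-12,0,0,0,0,0],[19,-12,0,0,0,0,0],[19,-12,0,0,0,0,0],[19,-12,0,0,0,0,0],[19,-12,0,0,0,0,0]]'
python3 -m crank '[[19,-12,0,0,0,0,0],[19,-12,0,0,0,0,0],[19,-12,0,0,0,0,0],[19,-12,0,0,0,0,0],[19,-12,0,0,0,0,0],[15,-9.5,0,0,0,2,0],[10,-6.5,0,0,0,2,0],[5,-3,0,0,0,0,0]]'
python3 -m crank '[[0,0,0,0,0,0,0],[0,0,0,0,0,0,0],[0,0,0,0,0,0,0],[0,0,0,0,0,0,0],[0,0,0,0,0,0,0],[0,0,0,0,0,0,0],[0,0,0,0,0,0,0],[0,0,0,0,0,0,0]]'
python3 -c "
from h import *
goto([.4,.340,.27]);snap('wrist','w12.png');a=snap('scene','s12.png');snap('top','t12.png');goto([.4,.340,.27])"
```

```text
clock: 20.0
tcp_pos: [0.5642, 0.0951, 0.4287]
orientation: [0.0, 0.697, 0.717, 0.0]
wrist_force: [0.5, -0.5, -4.9]
finger_gap: 0.01
grasp [0.5644 0.0951 0.2737] yaw 1.6 tilt [0.001 0.   ] shift mm [ 249.4 -157.4    3.5] F [ 0.5 -0.5 -4.9] gap 0.01 t 20.0
clock: 21.0
tcp_pos: [0.4803, 0.2194, 0.4281]
orientation: [-0.0, 0.697, 0.717, 0.0]
wrist_force: [0.1, -0.4, -5.7]
finger_gap: 0.0102
clock: 22.0
tcp_pos: [0.3985, 0.3421, 0.4281]
orientation: [-0.0, 0.721, 0.693, 0.0]
wrist_force: [0.5, 0.6, -4.8]
finger_gap: 0.0101
clock: 23.0
tcp_pos: [0.3999, 0.341, 0.4279]
orientation: [-0.0, 0.722, 0.692, 0.0]
wrist_force: [0.5, 0.7, -5.7]
finger_gap: 0.0099
grasp [0.3999 0.341  0.2729] yaw -2.4 tilt [-0.  0.] shift mm [-1.   0.2  2.9] F [ 0.5  0.7 -5.7] gap 0.0099 t 23.0
grasp [0.3999 0.341  0.2729] yaw -2.4 tilt [0. 0.] shift mm [-1.   0.1  2.9] F [-0.8 -0.4 -5.5] gap 0.0102 t 23.15
```

View pics/w12.png

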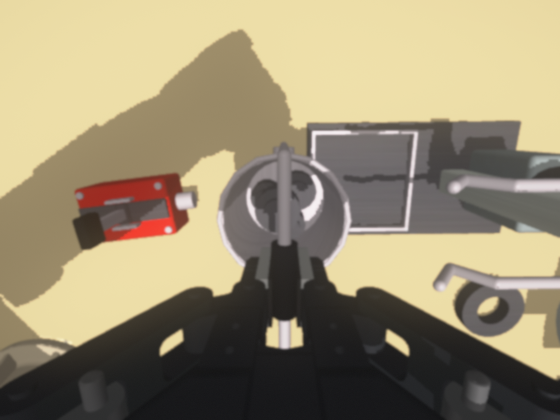

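View pics/s12.png

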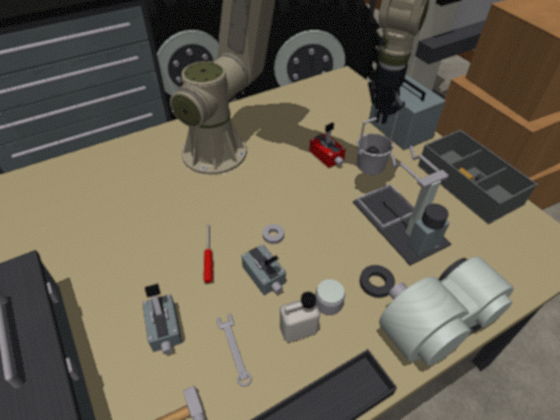

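View pics/t12.png

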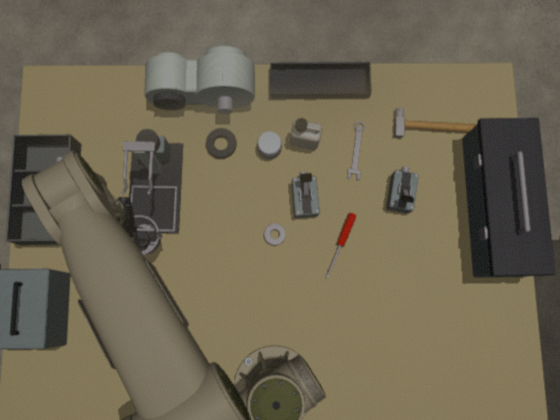

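```bash
python3 - <<'E'
import cv2
a=cv2.imread('pics/w12.png');cv2.imwrite('pics/w12z.png',cv2.resize(a[150:300,400:560],(800,750)[:2],interpolation=2)[:600])
a=cv2.imread('pics/s12.png');cv2.imwrite('pics/s12z.png',cv2.resize(a[100:200,340:460],(720,600),interpolation=2))
E
```

```text
(no output)
```

View pics/w12z.png

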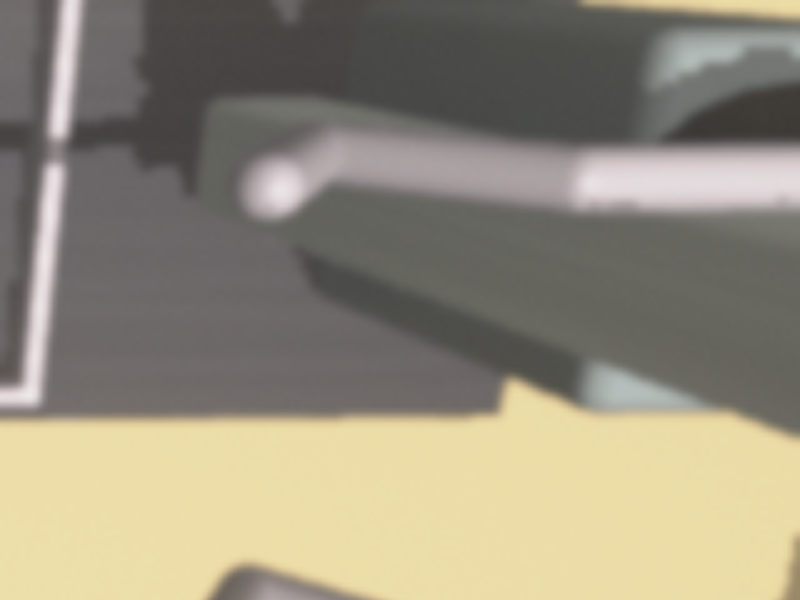

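View pics/s12z.png

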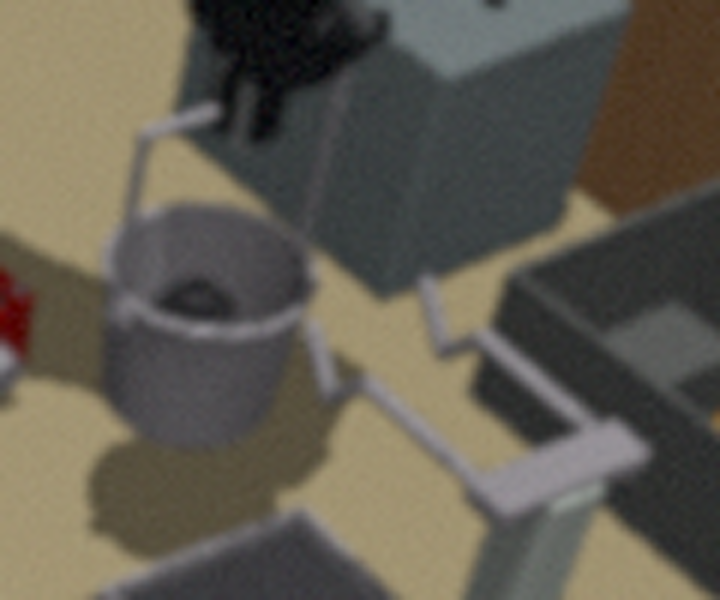

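Hook points in the wrist view: left (454,187), right (441,284). In the scene view: left (411,147), right (392,154). I'll triangulate the hook points and notch bottoms.

```bash
python3 - <<'E'
from h import *
c=calibration('wrist');S=calibration('scene')
def z(u,v):return 340+(u+.5)/6-.5,100+(v+.5)/6-.5
for n,p,q,h in (("ptL",(454,187.2),z(427,283),.228),("ptR",(441,284),z(311,325),.228),("botL",(467,179.5),z(444,349),.203),("botR",(450,268),z(331,392),.203)):
    print(n,onz(c,*p,h).round(4),tri(c,p,S,q), onz(S,*q,h).round(4))
goto([.4,.34,.27])
E
```

```text
ptL [0.4994 0.3723 0.228 ] (array([0.5002181 , 0.37217123, 0.22685484]), np.float64(0.00030021226234371723)) [0.5012 0.3711 0.228 ]
ptR [0.498  0.3104 0.228 ] (array([0.49768812, 0.30910356, 0.22705259]), np.float64(0.0021562003505790238)) [0.4977 0.3074 0.228 ]
botL [0.5217 0.3719 0.203 ] (array([0.52070564, 0.37168032, 0.20391567]), np.float64(0.0011484823383675412)) [0.5198 0.372  0.203 ]
botR [0.5172 0.3085 0.203 ] (array([0.51701128, 0.30865833, 0.20339228]), np.float64(1.0081896323113933e-05)) [0.5167 0.309  0.203 ]
grasp [0.3999 0.341  0.2729] yaw -2.4 tilt [0. 0.] shift mm [-1.   0.1  2.9] F [-0.8 -0.4 -5.5] gap 0.0102 t 23.15
```

```bash
python3 -m crank '[[0.5,4,0,0,0,0,0],[0.5,10,0,0,0,0,0],[0.5,15,0,0,0,0,0],[0.5,19,0,0,0,0,0],[0.5,20,0,0,0,0,0],[0.5,19,0,0,0,0,0],[0.5,14,0,0,0,0,0],[0.5,10,0,0,0,0,0]]'
python3 -m crank '[[0,6,0,0,0,0,0],[0,2,0,0,0,0,0],[0,0,0,0,0,0,0],[0,0,0,0,0,0,0],[0,0,0,0,0,0,0],[0,0,0,0,0,0,0],[0,0,0,0,0,0,0],[0,0,0,0,0,0,0]]'
python3 -c "
from h import *
goto([.519,.3402,.212]);snap('wrist','w13.png');a=snap('scene','s13.png');cv2.imwrite('pics/s13z.png',cv2.resize(a[100:220,360:480],(600,600),interpolation=2))"
```

```text
clock: 24.15
tcp_pos: [0.5122, 0.3402, 0.4275]
orientation: [-0.0, 0.722, 0.692, -0.0]
wrist_force: [0.6, 0.1, -5.0]
finger_gap: 0.0097
clock: 25.15
tcp_pos: [0.519, 0.34, 0.4279]
orientation: [-0.0, 0.722, 0.692, 0.0]
wrist_force: [0.5, 0.0, -5.8]
finger_gap: 0.0098
grasp [0.519  0.34   0.2729] yaw -2.4 tilt [0. 0.] shift mm [ 0.2  0.  60.9] F [ 0.5  0.  -5.8] gap 0.0098 t 25.15
```

View pics/w13.png

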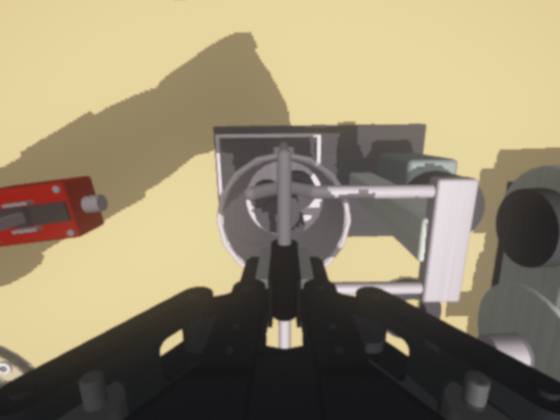

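View pics/s13z.png

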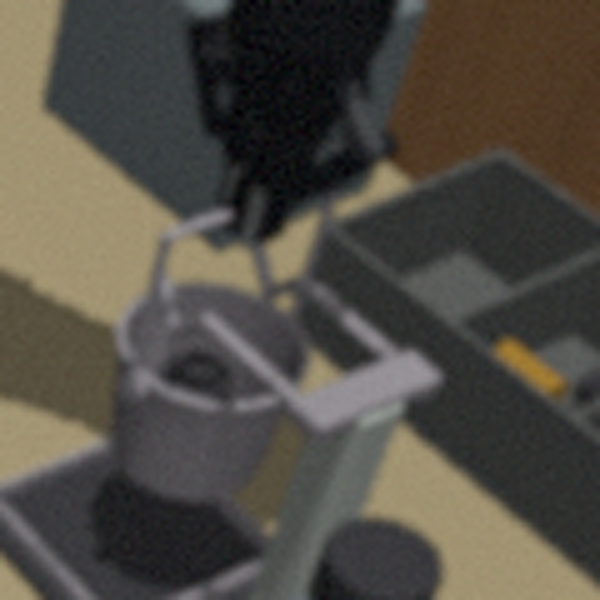

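The bar is above both notches, its legs outside the hooks. I lower it.

```bash
python3 -m crank '[[0,0,4,0,0,0,0],[0,0,8,0,0,0,0],[0,0,10,0,0,0,0],[0,0,10,0,0,0,0],[0,0,8,0,0,0,0],[0,0,6,0,0,0,0],[0,0,4,0,0,0,0],[0,0,2,0,0,0,0]]'
python3 -m crank '[[0,0,2,0,0,0,0],[0,0,2,0,0,0,0],[0,0,2,0,0,0,0],[0,0,1,0,0,0,0],[0,0,0,0,0,0,0],[0,0,0,0,0,0,0],[0,0,0,0,0,0,0],[0,0,0,0,0,0,0]]'
python3 -c "
from h import *
goto([.519,.3402,.212]);snap('wrist','w14.png');a=snap('scene','s14.png');cv2.imwrite('pics/s14z.png',cv2.resize(a[100:220,360:480],(600,600),interpolation=2))"
```

```text
clock: 26.25
tcp_pos: [0.519, 0.34, 0.3758]
orientation: [-0.0, 0.722, 0.692, 0.0]
wrist_force: [0.3, 0.4, -4.0]
finger_gap: 0.01
clock: 27.25
tcp_pos: [0.519, 0.34, 0.369]
orientation: [0.0, 0.722, 0.692, 0.0]
wrist_force: [0.8, -0.2, -5.5]
finger_gap: 0.0098
grasp [0.519 0.34  0.214] yaw -2.4 tilt [0. 0.] shift mm [ 0.2 -0.   2. ] F [ 0.8 -0.2 -5.5] gap 0.0098 t 27.25
```

View pics/w14.png

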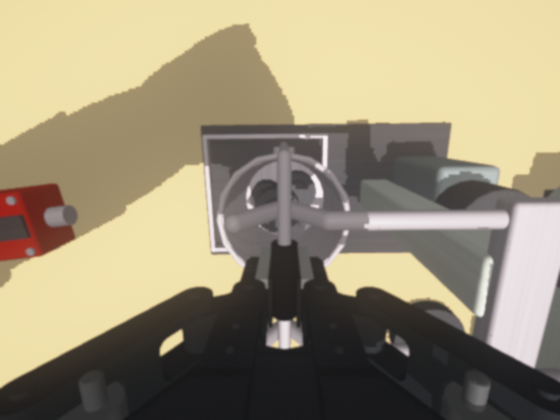

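View pics/s14z.png

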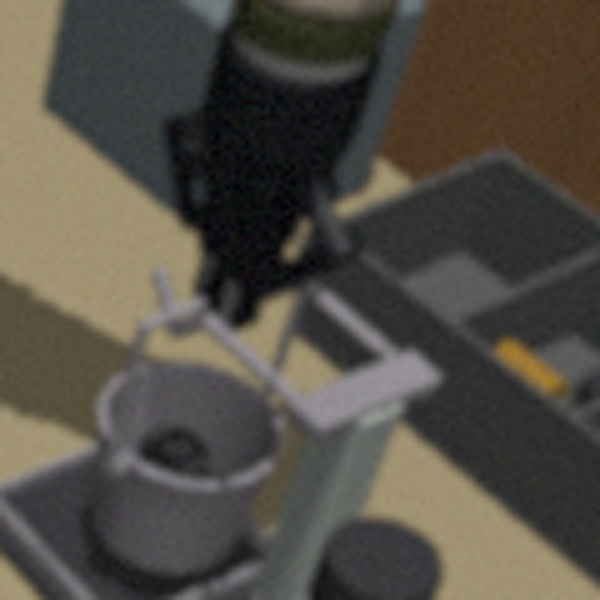

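Bar in the notch and still carried by the gripper (-5.5 N). I lower 1 mm at a time until the hooks take the weight.

```bash
python3 -m crank '[[0,0,1,0,0,0,0],[0,0,1,0,0,0,0],[0,0,0,0,0,0,0],[0,0,0,0,0,0,0],[0,0,0,0,0,0,0],[0,0,0,0,0,0,0],[0,0,0,0,0,0,0],[0,0,0,0,0,0,0]]'
python3 -m crank '[[0,0,1,0,0,0,0],[0,0,1,0,0,0,0],[0,0,0,0,0,0,0],[0,0,0,0,0,0,0],[0,0,0,0,0,0,0],[0,0,0,0,0,0,0],[0,0,0,0,0,0,0],[0,0,0,0,0,0,0]]'
```

```text
clock: 28.35
tcp_pos: [0.5191, 0.34, 0.367]
orientation: [0.0, 0.722, 0.692, 0.0]
wrist_force: [1.5, -0.4, -4.4]
finger_gap: 0.0098
clock: 29.35
tcp_pos: [0.5191, 0.34, 0.3662]
orientation: [0.0, 0.722, 0.692, 0.001]
wrist_force: [-1.3, -1.5, 5.3]
finger_gap: 0.0101
```

Hooks carry it (force reversed to +5 N). I release, look, then rise.

```bash
python3 -m crank '[[0,0,-1,0,0,0,0],[0,0,0,0,0,0,0],[0,0,0,0,0,0,0.1],[0,0,0,0,0,0,0.25],[0,0,0,0,0,0,0.4],[0,0,0,0,0,0,0.4],[0,0,0,0,0,0,0.4],[0,0,0,0,0,0,0.4]]'
python3 -c "
from h import *
goto([.519,.3402,.212]);snap('wrist','w15.png')"
```

```text
clock: 30.35
tcp_pos: [0.519, 0.3401, 0.3658]
orientation: [-0.0, 0.722, 0.692, -0.0]
wrist_force: [0.7, 0.5, 0.6]
finger_gap: 0.0341
grasp [0.5189 0.3401 0.2108] yaw -2.4 tilt [-0.  0.] shift mm [ 0.1  0.1 -1.2] F [0.7 0.5 0.6] gap 0.0341 t 30.35
```

View pics/w15.png

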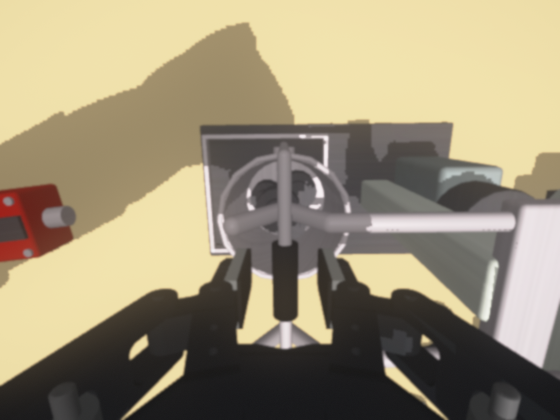

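```bash
python3 -m crank '[[0,0,-8,0,0,0,0.4],[0,0,-12,0,0,0,0.4],[0,0,-20,0,0,0,0.4],[0,0,-20,0,0,0,0.4],[0,0,-20,0,0,0,0.2],[0,0,-20,0,0,0,0],[0,0,0,0,0,4.8,0],[0,0,0,0,0,4.8,0]]'
python3 -c "
from h import *
goto([.4577,-.3596,.25]);snap('wrist','w16.png');a=snap('scene','s16.png');cv2.imwrite('pics/s16z.png',cv2.resize(a[100:220,360:480],(600,600),interpolation=2))"
```

```text
clock: 31.4
tcp_pos: [0.519, 0.34, 0.4676]
orientation: [0.0, 0.778, 0.628, 0.001]
wrist_force: [-0.3, -0.1, -0.2]
finger_gap: 0.0002
grasp [0.5193 0.3402 0.3126] yaw -12.1 tilt [0.002 0.001] shift mm [-697.2   86.8   61.8] F [-0.3 -0.1 -0.2] gap 0.0002 t 31.4
```

View pics/w16.png

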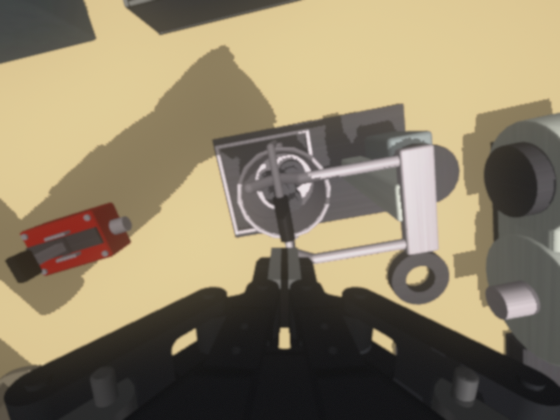

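View pics/s16z.png

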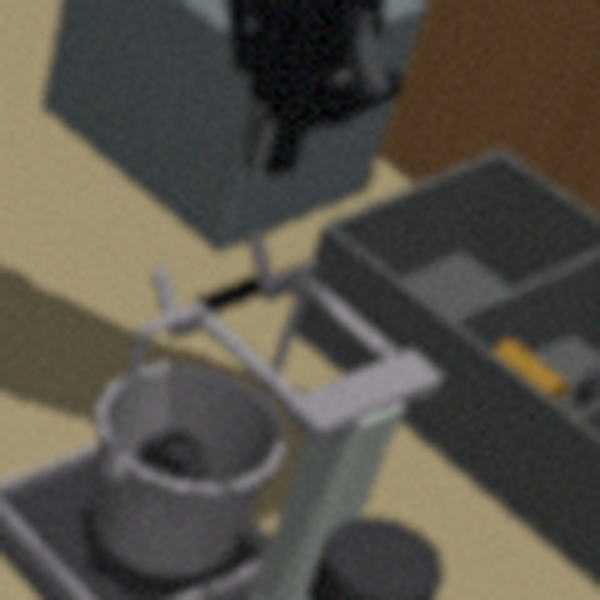

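The pail hangs upright on both hooks, free of the fingers. I go to the robot side of the lever.

```bash
python3 -m crank '[[-58,7.25,0,0,0,0,0],[-58,7.25,0,0,0,0,0],[-58,7.25,0,0,0,0,0],[-58,7.25,0,0,0,0,0],[-58,7.25,0,0,0,0,0],[-58,7.25,0,0,0,0,0],[-58,7.25,0,0,0,0,0],[-58,7.25,0,0,0,0,0]]'
python3 -m crank '[[-58,7.25,0,0,0,0,0],[-58,7.25,0,0,0,0,0],[-58,7.25,0,0,0,0,0],[-58,7.25,0,0,0,0,0],[0,0,30,0,0,0,0],[0,0,30,0,0,0,0],[0,0,0,0,0,0,0],[0,0,0,0,0,0,0]]'
python3 -c "
from h import *
goto([.4577,-.3596,.123]);snap('wrist','w17.png');goto([.4577,-.3596,.123])"
```

```text
clock: 32.5
tcp_pos: [0.4788, -0.1277, 0.4668]
orientation: [0.001, 0.776, 0.63, 0.0]
wrist_force: [0.4, 0.2, 0.3]
finger_gap: -0.0
clock: 33.5
tcp_pos: [0.4598, -0.3589, 0.4073]
orientation: [0.001, 0.777, 0.63, 0.0]
wrist_force: [0.6, 0.2, -0.4]
finger_gap: 0.0004
grasp [ 0.4599 -0.359   0.2523] yaw -11.9 tilt [ 0.001 -0.001] shift mm [ -0.9  -2.2 129.3] F [ 0.6  0.2 -0.4] gap 0.0004 t 33.5
grasp [ 0.4602 -0.3592  0.2528] yaw -11.9 tilt [ 0.002 -0.002] shift mm [ -0.7  -2.7 129.7] F [ 0.5 -0.9 -0.5] gap 0.0001 t 33.55
```

View pics/w17.png

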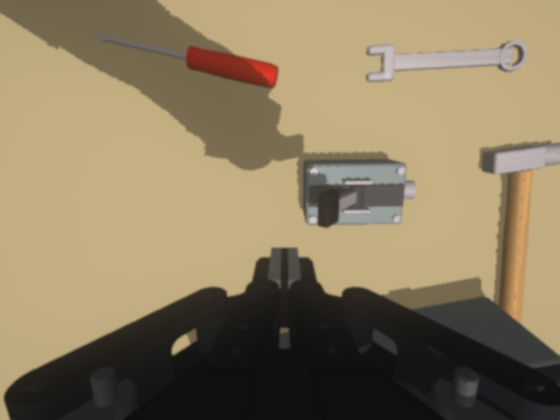

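```bash
python3 -m crank '[[0,-6,30,0,0,0,0],[0,0,35,0,0,0,0],[0,0,35,0,0,0,0],[0,0,20,0,0,0,0],[0,0,9,0,0,0,0],[0,0,0,0,0,0,0],[0,0,0,0,0,0,0],[0,0,0,0,0,0,0]]'
python3 -c "
from h import *
goto([.4577,-.3596,.123]);snap('wrist','w18.png')"
```

```text
clock: 34.55
tcp_pos: [0.454, -0.3579, 0.278]
orientation: [0.001, 0.777, 0.629, 0.0]
wrist_force: [0.3, -0.6, -0.3]
finger_gap: -0.0
grasp [ 0.4542 -0.3581  0.123 ] yaw -12.0 tilt [ 0.001 -0.001] shift mm [-0.7  3.7  0. ] F [ 0.3 -0.6 -0.3] gap -0.0 t 34.55
```

View pics/w18.png

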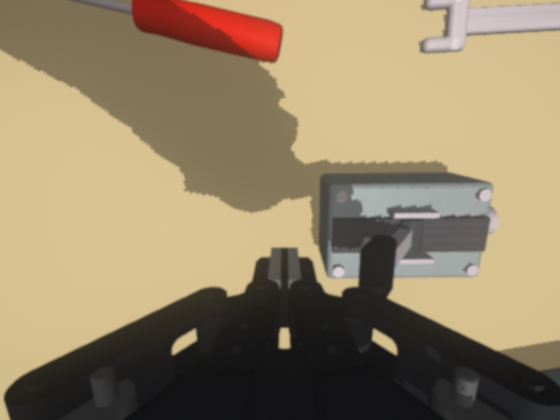

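```bash
python3 - <<'E'
from h import *
c=calibration('wrist');P=np.array([.536,-.377,.055]);s=np.array([.978,-.208,0])
print(proj(c,P))
for a in (-.6,-.56,-.5,-.4,0):
    print(a,proj(c,P+s*.08*np.sin(a)+[0,0,.08*np.cos(a)]),proj(c,P+s*(.08*np.sin(a)-.006*np.cos(a))+[0,0,.08*np.cos(a)-.006*np.sin(a)*-1]))
w=np.array([onz(c,*p,.0565) for p in [(343,197),(485,195),(339,271),(471,270)]]);print(w.mean(0))
E
python3 -c "
import cv2
a=cv2.imread('pics/w18.png');cv2.imwrite('pics/w18z.png',cv2.resize(a[160:310,310:510],(800,600),interpolation=2))"
```

```text
[406.4 234.4]
-0.6 [366.4 281.7] [354.2 278.2]
-0.56 [373.2 283.5] [360.5 280.2]
-0.5 [383.8 286.1] [370.5 283. ]
-0.4 [402.6 290. ] [388.3 287.4]
0 [481.7 297.7] [467.6 297.7]
[ 0.53735465 -0.3768622   0.0565    ]
```

View pics/w18z.png

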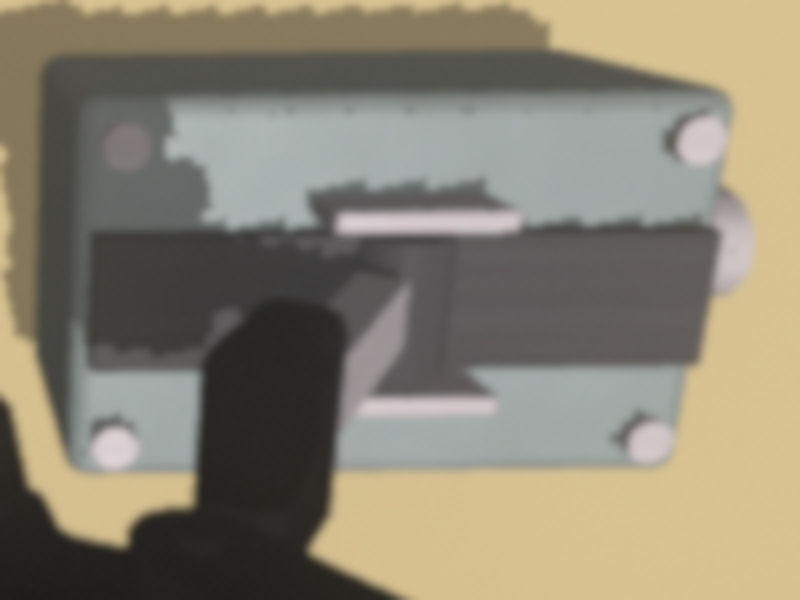

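```bash
python3 -m crank '[[0,4,0,0,0,0,0],[0,5,0,0,0,0,0],[0,5,0,0,0,0,0],[0,5,0,0,0,0,0],[0,5,0,0,0,0,0],[0,5,0,0,0,0,0],[0,5,0,0,0,0,0],[0,5,0,0,0,0,0]]'
python3 -m crank '[[0,6,0,0,0,0,0],[0,6,0,0,0,0,0],[0,6,0,0,0,0,0],[0,6,0,0,0,0,0],[0,6,0,0,0,0,0],[0,6,0,0,0,0,0],[0,4,0,0,0,0,0],[0,2,0,0,0,0,0]]'
python3 -c "
from h import *
goto([.5556,-.381,.123]);snap('wrist','w19.png')"
```

```text
clock: 35.6
tcp_pos: [0.492, -0.3658, 0.2769]
orientation: [-0.0, 0.777, 0.629, -0.0]
wrist_force: [-3.5, 1.0, 2.7]
finger_gap: -0.0003
clock: 36.6
tcp_pos: [0.5329, -0.3743, 0.2764]
orientation: [-0.001, 0.777, 0.629, -0.0]
wrist_force: [-3.0, 1.0, -0.7]
finger_gap: 0.0004
grasp [ 0.5328 -0.3742  0.1214] yaw -12.0 tilt [-0.001  0.001] shift mm [-1.9 23.8 -1.7] F [-3.   1.  -0.7] gap 0.0004 t 36.6
```

View pics/w19.png

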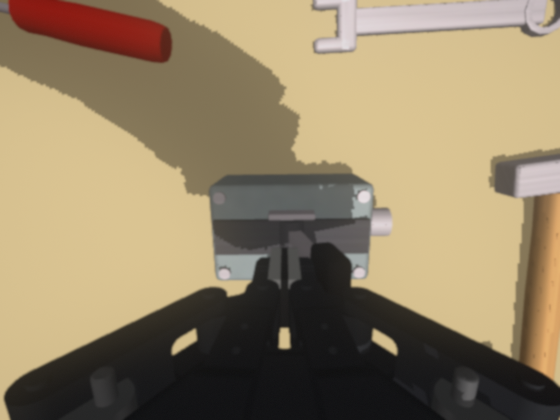

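```bash
python3 -m crank '[[0,3,0,0,0,0,0],[0,3,0,0,0,0,0],[0,2,0,0,0,0,0],[0,2,0,0,0,0,0],[0,2,0,0,0,0,0],[0,1,0,0,0,0,0],[0,1,0,0,0,0,0],[0,0,0,0,0,0,0]]'
python3 -m crank '[[0,1,0,0,0,0,0],[0,1,0,0,0,0,0],[0,1,0,0,0,0,0],[0,1,0,0,0,0,0],[0,0,0,0,0,0,0],[0,0,0,0,0,0,0],[0,0,0,0,0,0,0],[0,0,0,0,0,0,0]]'
python3 -c "
from h import *
goto([.5556,-.381,.123])"
```

```text
clock: 37.65
tcp_pos: [0.5466, -0.3773, 0.2768]
orientation: [-0.0, 0.777, 0.629, -0.0]
wrist_force: [-5.3, 0.9, -0.6]
finger_gap: -0.0002
clock: 38.65
tcp_pos: [0.5504, -0.3781, 0.2769]
orientation: [-0.0, 0.777, 0.629, -0.0]
wrist_force: [-5.2, 0.9, -1.2]
finger_gap: 0.0003
grasp [ 0.5504 -0.3781  0.1219] yaw -12.0 tilt [-0.  0.] shift mm [-1.7  5.7 -1.1] F [-5.2  0.9 -1.2] gap 0.0003 t 38.65
```

```bash
python3 -m crank '[[0,1,0,0,0,0,0],[0,1,0,0,0,0,0],[0,1,0,0,0,0,0],[0,0,0,0,0,0,0],[0,0,0,0,0,0,0],[0,0,0,0,0,0,0],[0,0,0,0,0,0,0],[0,0,0,0,0,0,0]]'
python3 -m crank '[[0,1,0,0,0,0,0],[0,1,0,0,0,0,0],[0,0,0,0,0,0,0],[0,0,0,0,0,0,0],[0,0,0,0,0,0,0],[0,0,0,0,0,0,0],[0,0,0,0,0,0,0],[0,0,0,0,0,0,0]]'
python3 -c "
from h import *
goto([.5556,-.381,.123])"
```

```text
clock: 39.65
tcp_pos: [0.5534, -0.3788, 0.2769]
orientation: [-0.0, 0.777, 0.629, -0.0]
wrist_force: [-5.7, 1.0, -0.7]
finger_gap: -0.0001
clock: 40.65
tcp_pos: [0.5553, -0.3792, 0.277]
orientation: [-0.0, 0.777, 0.629, -0.0]
wrist_force: [-5.3, 0.7, -0.6]
finger_gap: -0.0001
grasp [ 0.5553 -0.3792  0.122 ] yaw -12.0 tilt [-0.  0.] shift mm [-1.7  0.7 -1. ] F [-5.3  0.7 -0.6] gap -0.0001 t 40.65
```

```bash
python3 -m crank '[[0,1,0,0,0,0,0],[0,1,0,0,0,0,0],[0,0,0,0,0,0,0],[0,0,0,0,0,0,0],[0,0,0,0,0,0,0],[0,0,0,0,0,0,0],[0,0,0,0,0,0,0],[0,0,0,0,0,0,0]]'
python3 -m crank '[[0,1,0,0,0,0,0],[0,1,0,0,0,0,0],[0,0,0,0,0,0,0],[0,0,0,0,0,0,0],[0,0,0,0,0,0,0],[0,0,0,0,0,0,0],[0,0,0,0,0,0,0],[0,0,0,0,0,0,0]]'
python3 -c "
from h import *
goto([.5556,-.381,.123]);snap('wrist','w20.png')"
```

```text
clock: 41.65
tcp_pos: [0.5566, -0.3795, 0.2769]
orientation: [-0.001, 0.777, 0.629, -0.001]
wrist_force: [-8.6, 1.5, 1.0]
finger_gap: -0.0001
clock: 42.65
tcp_pos: [0.5574, -0.3797, 0.2768]
orientation: [-0.002, 0.777, 0.629, -0.002]
wrist_force: [-12.4, 2.8, 3.4]
finger_gap: -0.0003
grasp [ 0.5566 -0.3794  0.1218] yaw -12.0 tilt [-0.005  0.001] shift mm [-1.7 -0.7 -1.2] F [-12.4   2.8   3.4] gap -0.0003 t 42.65
```

View pics/w20.png

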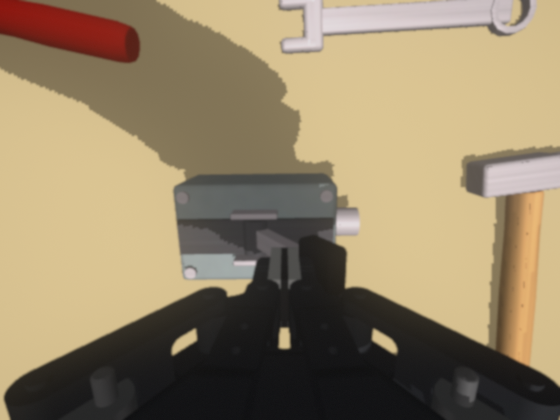

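Far stop reached (12.8 N, no travel). I press slightly firmer, then retreat and check everything.

```bash
python3 -m crank '[[0,1,0,0,0,0,0],[0,0,0,0,0,0,0],[0,0,0,0,0,0,0],[0,0,0,0,0,0,0],[0,0,0,0,0,0,0],[0,0,0,0,0,0,0],[0,0,0,0,0,0,0],[0,0,0,0,0,0,0]]'
python3 -m crank '[[0,-6,0,0,0,0,0],[0,-12,0,0,0,0,0],[0,-15,-10,0,0,0,0],[0,-20,-40,0,0,0,0],[0,-30,-40,0,0,0,0],[0,-30,-40,0,0,0,0],[0,0,0,0,0,0,0],[0,0,0,0,0,0,0]]'
python3 -c "
from h import *
goto([.45,-.36,.25]);snap('wrist','w21.png');a=snap('scene','s21.png');t=snap('top','t21.png')
cv2.imwrite('pics/s21z.png',np.hstack([cv2.resize(a[100:220,360:480],(400,400),interpolation=2),cv2.resize(a[250:370,110:230],(400,400),interpolation=2)]));cv2.imwrite('pics/t21z.png',cv2.resize(t[120:270,110:310],(800,600),interpolation=2))"
```

```text
clock: 43.7
tcp_pos: [0.5578, -0.3797, 0.2767]
orientation: [-0.003, 0.777, 0.629, -0.002]
wrist_force: [-15.0, 3.2, 4.8]
finger_gap: -0.0003
clock: 44.7
tcp_pos: [0.4496, -0.3567, 0.4076]
orientation: [0.001, 0.777, 0.629, 0.0]
wrist_force: [0.9, -0.1, 0.0]
finger_gap: -0.0001
grasp [ 0.4498 -0.3569  0.2526] yaw -12.0 tilt [ 0.002 -0.001] shift mm [-3.   0.8  2.6] F [ 0.9 -0.1  0. ] gap -0.0001 t 44.7
```

View pics/w21.png

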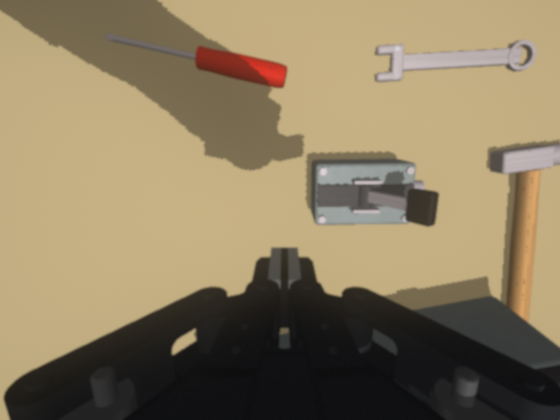

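View pics/s21z.png

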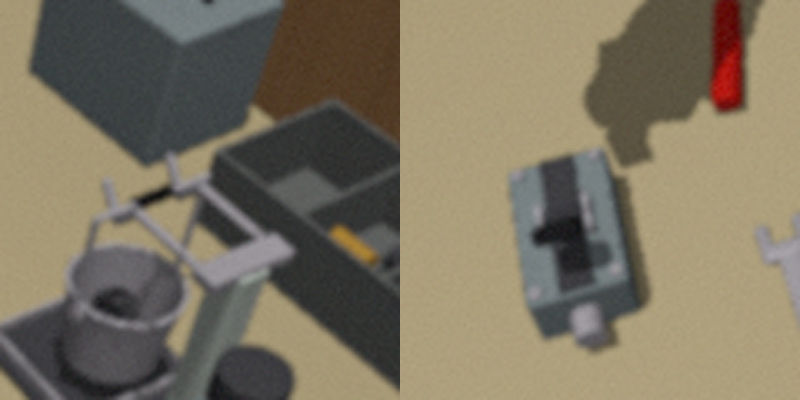

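View pics/t21z.png

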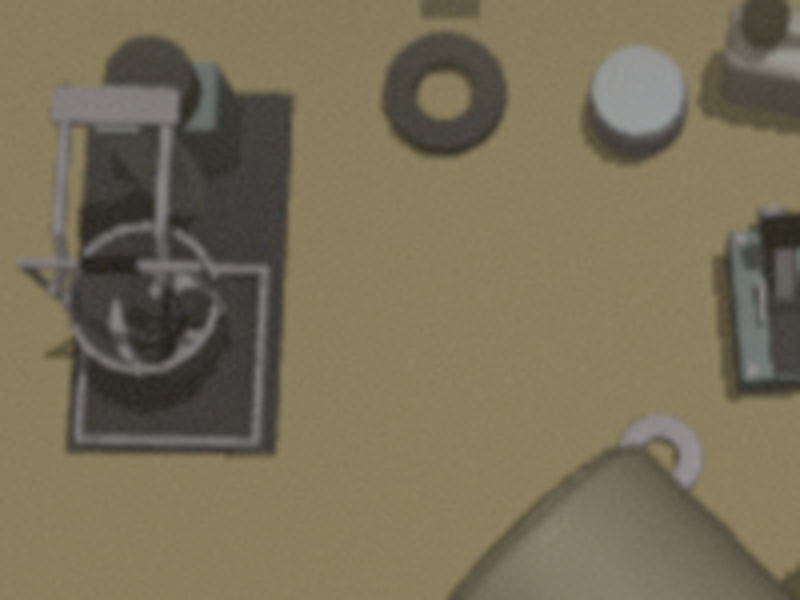

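```bash
python3 - <<'E'
from h import *
T=calibration('top');print(proj(T,[.519,.3402,.212]),"seen bar mid",110+117/4,120+266/4,"grip",110+109/4)
a=cv2.imread('pics/top0.png').astype(int);b=cv2.imread('pics/t21.png').astype(int)
goto([.45,-.36,.25]);hand_in()
E
```

```text
[136.9 184.7] seen bar mid 139.25 186.5 grip 137.25
grasp [ 0.4498 -0.3564  0.2506] yaw -12.0 tilt [-0.001  0.002] shift mm [-3.5  1.   0.6] F [ 0.1 -0.1  0.1] gap 0.0003 t 44.85
the job is handed in; nothing more can be done
```

I carried out all three steps in order and handed the job in at 44.9 s. The hand-in reports no verdict.

- **Lever off:** I pushed the tripped lever to its stop at the robot's side. The wrist force rose to about 12 N and the lever stopped moving.
- **Pail hung:** I pinched the bail's grip tube, swung the bail upright and hung the pail on both hooks. I opened the fingers once the hooks carried the weight, then drew clear.
- **Lever on:** I pushed the same lever to its far stop, where it held at about 15 N, then backed off.

**Last checks:**
- **Tripped lever:** the images show it leaning fully to the far side.
- **Pail:** it hangs upright with the bar in both notches. The grip's pixel is within about 2 px (roughly 5 mm) of the computed hook point.
- **Contact:** the robot touched nothing, with wrist force about 0 N.
- **Other lever and things lying about:** the run lever, flange, tin, spanner and screwdriver look unmoved. The jug was only partly in view, and the arm hid part of the bearing. I judged this by eye, not by measurement.

**Less certain:**
- **Off angle:** the picture check was too coarse (about -0.58, within a few hundredths of a rad) to prove it passed -0.56. I relied on the force rise at the stop.
- **Early readings:** wrist-camera positions taken while the arm was still settling were up to about 7 mm out. I re-measured with the arm still before gripping.

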